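# Pin the board shuttle of a test fixture

### The job

Slide the test fixture's shuttle by its black grip post fully home against the stop, so that its bushing comes under that of the overhanging arm. Then take the longer of the two steel pins from the rack, leaving the shorter one, thread it straight down through the arm's bushing and on through the shuttle's, and finish while still holding it there, upright and still, its collar about 15 mm above the arm and resting on nothing, ready to be clamped. Do not disturb the other things on the bench.

Things in the scene. Friction and masses are not known exactly. Their poses are not given: they have to be found in the camera images.
- fixture: Aluminium test fixture, fixed; base plate 170 x 340 x 12 mm. Origin on the bench under the track's centre line; y axis = slide direction (towards the stop), x = across the track to the column's side, z up. At y = 100 mm a column (x 60 to 92 mm) carries an arm 44 mm wide (y), underside 100 mm and top 120 mm above the bench, reaching over the track to x = -30 mm.
- upper_bush (a point): Centre of the mouth of the upper bushing, on the arm's top face, 120 mm above the bench, at fixture x = 0, y = 100 mm: vertical through hole 14.5 mm in diameter, 20 mm deep, with a flat bronze flange.
- shuttle (a joint): Travel of the shuttle along the fixture's y axis, in m: 0 = far from the stop, 0.120 = home against the stop, where its bushing is centred under the upper one. Slides with about 2 N of friction, no spring, stays where it is left.
- lower_bush (a point): Centre of the mouth of the shuttle's bushing, on top of its aluminium block, 60 mm above the bench: vertical through hole 14.5 mm in diameter, 20 mm deep (underside 40 mm above the bench). It moves with the shuttle and is 40 mm below the arm's underside when home.
- shuttle_grip (a point): Centre of the top of the shuttle's black grip post, 95 mm above the bench. The post is 24 mm (fixture x) by 18 mm (fixture y), stands 45 mm above the shuttle plate (plate top 50 mm above the bench) and 120 mm behind the shuttle's bushing (fixture -y).
- rack: Grey plastic pin rack 60 x 160 x 50 mm, fixed to the bench; origin at the centre of its underside, long side along its y axis. Three upright holes 14.5 mm in diameter, 40 mm deep, at y = -50, 0 and +50 mm; the two pins stand in the outer two, in either order, the middle one is empty.
- long_pin: The longer steel pin, upright in the rack, tip 10 mm above the bench. Origin at the tip, z axis towards the handle. Shank 12 mm in diameter, 110 mm long, its first 8 mm tapered to 5 mm; collar 24 mm in diameter, 110 to 114 mm from the tip; round handle 18 mm in diameter, 114 to 154 mm. 0.11 to 0.22 kg.
- pin_grip (a point): Point on the long pin's axis in its handle, 138 mm from the tip: where to grip it (24 mm above the collar's top).
- pin_collar (a point): Centre of the underside of the long pin's collar, 110 mm from the tip.
- short_pin: The shorter steel pin, in the other outer hole: same collar and handle, shank only 55 mm long; origin at its tip. Too short to reach the shuttle's bushing; it stays in the rack.
- solder_spool: Bystander: solder spool, 60 mm in diameter, 40 mm high; origin under its centre.
- wash_bottle: Bystander: white bottle, 64 mm in diameter, 150 mm high; origin under its centre.
- standoff_jar: Bystander: small glass jar, 48 mm in diameter, 60 mm high; origin under its centre.
- screwdriver: Bystander: screwdriver lying on the bench.
- meter: Bystander: handheld meter lying flat, 160 x 85 x 34 mm; origin under its centre.
Mind the look-alikes: they are no part of the job. Leave any red look-alike of the long_pin alone.

How it is judged:
By the outcome, as a careful person would: the job done as asked, in the order asked, and still so for the second after the job is handed in, while the arm keeps its last pose, push and grip.
It also fails if it takes over 61 s, if anything falls off the work surface, if the arm or the gripper's body presses on something with over 40 N, if the wrist force passes 120 N, or if a joint passes its speed limit or range.

### The arm

A 6-joint arm with a two-finger parallel gripper is mounted at the origin on the work surface. World frame = base frame: x ahead of the robot, y to its left, z up, the work surface at z = 0. Lengths are in m, angles in rad, forces in N, time in s.
With the tool pointing down it reaches from about 0.3 to 0.75 m from the base axis. Payload 8.5 kg.
Tool frame: the origin (TCP) lies at the very end of the fingers, on their centre line; the grasp point (between the pads) lies 19 mm behind it; z points along the fingers, y is the line along which they close (so a half turn about z gives the same grasp; the last joint's range is limited). The gripper opens to 88 mm and grips with 3 to 60 N. Pads are 18 mm wide; open, the fingers measure 123 mm over their backs; the gripper's body (75 mm by 187 mm) begins 45 mm behind the grasp point.
Start: joints at [-1.538, 0.381, 1.297, -0, 1.464, -0.215], TCP at [0.135, -0.533, 0.239] pointing down, gripper open.
Joint ranges: [-3.11, 3.11], [-0.89, 2.33], [0.22, 2.48], [-1.42, 4.56], [0.17, 2.85], [-2.88, 2.88]. Speed limits (rad/s): [2.39, 2.39, 3.14, 3.14, 3.14, 3.14].

### API

Orientations are given as a unit quaternion [w, x, y, z].
In Python, from rig import arm, eyes, ticket gives the robot as it stands.
- The arm moves only by the tool drive_tool, never from a script. Its arguments are lists of equal length, an entry for each row: "linear": the shift along the tool's x, y, z in cm, a list of three; "rot": the turn, a rotation vector about the tool's x, y, z in rad, a list of three; "hand": the opening, from -1 (shut) to 1 (fully open). A call has 1 to 20 rows; each row is the pose to reach, as a shift and turn from the pose commanded when the call began, along the tool's axes at that moment; what a row does not reach only later rows make up. A row lasts 1/8 s, in which the tool goes at most 62.5 mm and 10.7 degrees, less where a joint would pass 70% of its speed; a pose out of reach is approached as far as the arm can. A call with a gripper value outside its range is refused whole. The fingers move at their own pace and stop on an object; the grip force is fixed at half the most. Time passes only in rows, so rows that repeat a pose let the fingers close. It gives the time, the measured TCP pose, the force and the opening at its end, in the units of the state.
- arm.sense(): the state, without advancing time (a new reading comes with each control period).
- eyes.capture(name): name is "scene" or "top" or "wrist"; returns the picture (384x512x3 uint8, blue, green, red); there is no depth.
- eyes.camera_info(name): a dict with "mtx" (3x3 intrinsics, pixels), "origin" and "rotation" of the camera in the world. Camera axes: x right, y down, z forward; pixel columns grow to the right and rows downward; lengths in m; the calibration is good to about 2 mm. A picture is of the moment at which its call begins: read the wrist's pose just before it. camera_info takes no time and is no camera call; for the wrist camera it gives the pose at the moment of the call.
- ticket.hand_in(): hands the job in, once; it reports no verdict.
The state is a dict: "t": time; "q": joint angles; "dq": joint speeds; "joint_torque": joint torques, N m; "position": TCP position; "ee_rot": TCP orientation; "wrist_force": force on the tool from outside, world axes, zero at the start; "moment": the same for the moment, N m; "finger_gap": opening from 0.0 (shut) to 1.0 (fully open).
Only numpy, scipy, OpenCV 4.12 (cv2) and the standard library are available. Lean on these libraries where they do the work, as an engineer would, in place of code of your own. Each camera call takes 0.05 s, during which the arm holds its last target. There are 200 camera calls.

## Working session

There is one attempt and no reset: what is moved stays moved. The work goes in short steps, Python scripts to look and compute and a tool call to move; the robot and the scene stay as the last step left them, time stands still between calls to the robot, and variables do not carry over. Pictures are saved under pics/ and viewed, on a budget of 10 in all, crops included, one or two more only if the job needs it, and the job is handed in when it is done.

Besides the shell and the picture viewer there is one more tool, called as name(argument=value, ...) on one line, values as JSON. drive_tool: Moves the arm, as the interface text tells. Its arguments: {"type":"object","properties":{"linear":{"type":"array","items":{"type":"array","items":{"type":"number"}}},"rot":{"type":"array","items":{"type":"array","items":{"type":"number"}}},"hand":{"type":"array","items":{"type":"number"}}},"required":["linear","rot","hand"]}

```bash
mkdir -p pics; ls; python3 - <<'E'
from rig import arm, eyes, ticket
import cv2
print(arm.sense())
for n in ("scene","top"):
    im=eyes.capture(n); cv2.imwrite(f"pics/{n}0.png",im)
    print(n,eyes.camera_info(n))
E
```

```text
pics
{'t': 0.0, 'q': array([-1.53829994e+00,  3.81209457e-01,  1.29822420e+00, -1.07261021e-05,
        1.46359125e+00, -2.15288558e-01]), 'dq': array([-0.00091407, -0.00089196,  0.00127194,  0.00175044, -0.00054647,
       -0.00130703]), 'joint_torque': array([ 2.25030089e-03, -4.37920976e+01, -2.24561638e+01,  7.15136435e-02,
        3.50751111e-02, -9.65421373e-05]), 'position': array([ 0.13488378, -0.53292954,  0.23814287]), 'ee_rot': array([-7.13622982e-04,  9.92334813e-01,  1.23576313e-01,  6.00503653e-05]), 'wrist_force': array([ 0.44838805, -0.99145833, -0.07789166]), 'moment': array([-0.0583893 , -0.0350886 ,  0.03040323]), 'finger_gap': 1.0004180723463962}
scene {'mtx': array([[434.58694302,   0.        , 259.75360785],
       [  0.        , 434.58694302, 195.66804725],
       [  0.        ,   0.        ,   1.        ]]), 'origin': array([ 1.34950576, -0.3810933 ,  0.86685459]), 'rotation': array([-0.35292148,  0.76477619,  0.49023485, -0.22412851])}
top {'mtx': array([[481.14495938,   0.        , 254.0913265 ],
       [  0.        , 481.14495938, 192.12642216],
       [  0.        ,   0.        ,   1.        ]]), 'origin': array([ 0.39165887, -0.01979636,  1.57500105]), 'rotation': array([ 0.03036916, -0.7018923 ,  0.71113853, -0.02658764])}
```

View pics/scene0.png

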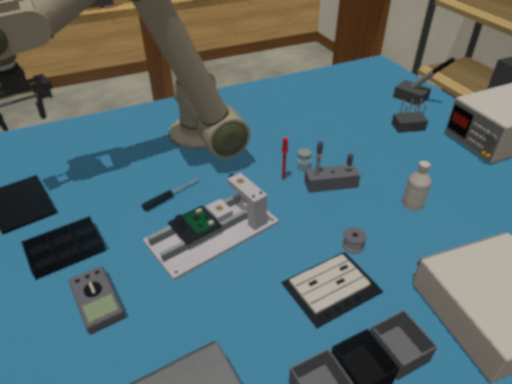

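View pics/top0.png

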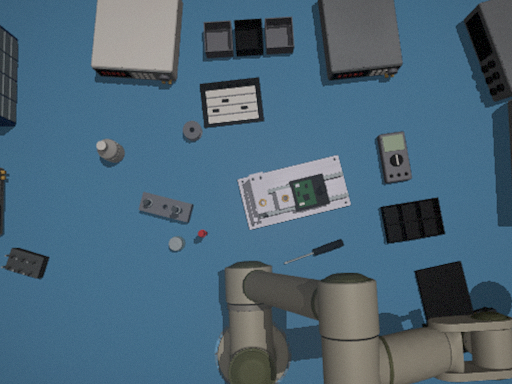

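The scene picture shows the fixture around (210,225), the rack at (332,178) with the longer pin on its left (320,150), and a red look-alike at (285,160). In the top picture the rack is at (165,207), the fixture at (295,192) and the grip post near (322,188). Next I'll zoom in on these.

```bash
python3 - <<'E'
import cv2,numpy as np
t=cv2.imread("pics/top0.png");s=cv2.imread("pics/scene0.png")
f=lambda im,x,y,w,h,k:cv2.resize(im[y:y+h,x:x+w],None,fx=k,fy=k,interpolation=cv2.INTER_CUBIC)
a=f(t,230,145,130,100,3.0*1); a=cv2.resize(a,(400,300))
a=cv2.resize(t[145:245,230:363],(400,300),interpolation=cv2.INTER_CUBIC) # x=230+u/3.0075,y=145+v/3
b=cv2.resize(t[180:255,130:230],(400,300),interpolation=cv2.INTER_CUBIC) # 4x
c=cv2.resize(s[165:285,135:295],(400,300),interpolation=cv2.INTER_CUBIC) #2.5x
d=cv2.resize(s[130:205,270:370],(400,300),interpolation=cv2.INTER_CUBIC) #4x
cv2.imwrite("pics/comp.png",np.vstack([np.hstack([a,b]),np.hstack([c,d])]))
E
```

```text
(no output)
```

View pics/comp.png

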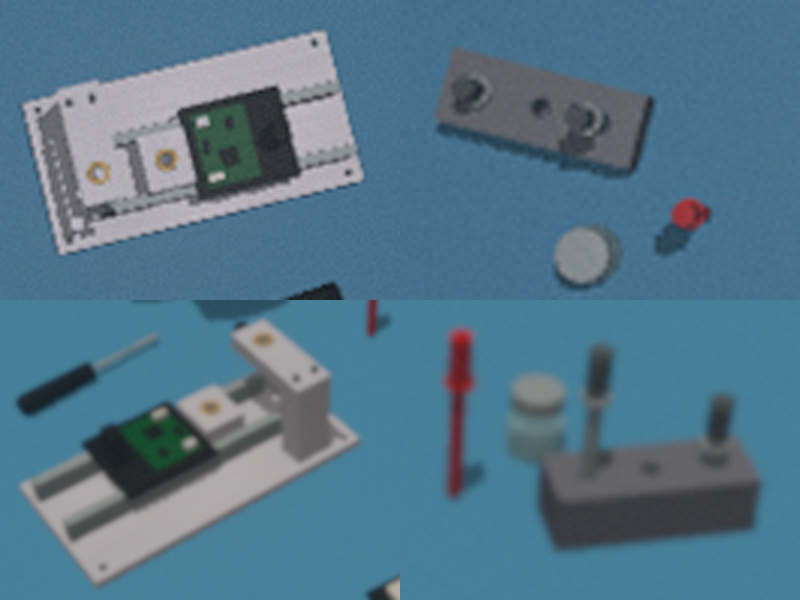

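```bash
cat > h.py <<'E'
import numpy as np,cv2
from rig import arm,eyes,ticket
from scipy.spatial.transform import Rotation as R
def rot(q): return R.from_quat(np.roll(q,-1))
def bp(c,uv,z):
    d=rot(c["rotation"]).as_matrix()@np.linalg.solve(c["mtx"],[*uv,1]); o=np.array(c["origin"])
    return o+d*(z-o[2])/d[2]
def pj(c,p):
    v=c["mtx"]@(rot(c["rotation"]).as_matrix().T@(np.asarray(p)-c["origin"])); return v[:2]/v[2]
E
python3 - <<'E'
from h import *
T=eyes.camera_info("top");S=eyes.camera_info("scene")
k=133/400
ft=lambda u,v:(230+u*k,145+v/3); rt=lambda u,v:(130+(u-400)/4,180+v/4)
fs=lambda u,v:(135+u/2.5,165+(v-300)/2.5); rs=lambda u,v:(270+(u-400)/4,130+(v-300)/4)
for n,c,uv,z in [("ub T",T,ft(97,173),.12),("ub S",S,fs(263,340),.12),("lb T",T,ft(166,159),.06),("lb S",S,fs(210,407),.06),("post T",T,ft(270,137),.095),("post S",S,fs(112,432),.095),
 ("base T1",T,ft(318,41),.012),("base T2",T,ft(350,173),.012),("longcollar T",T,rt(594,121),.124),("longtop T",T,rt(578,115),.164),("longcollar S",S,rs(597,400),.122),("longtop S",S,rs(600,350),.164),
 ("hole T",T,rt(540,106),.05),("hole S",S,rs(651,468),.05),("shortcollar T",T,rt(473,92),.069),("shortcollar S",S,rs(716,457),.067),("red T",T,rt(688,213),.16),("redfoot S",S,rs(454,494),0),("redtop S",S,rs(461,338),.154),("jar T",T,rt(582,256),.06)]:
    print(n,bp(c,uv,z).round(4))
E
```

```text
ub T [ 0.4768 -0.0371  0.12  ]
ub S [ 0.4799 -0.0365  0.12  ]
lb T [ 0.4941 -0.1104  0.06  ]
lb S [ 0.495  -0.1081  0.06  ]
post T [ 0.513  -0.2153  0.095 ]
post S [ 0.5261 -0.2253  0.095 ]
base T1 [ 0.6243 -0.281   0.012 ]
base T2 [ 0.4796 -0.3117  0.012 ]
longcollar T [0.457  0.2161 0.124 ]
longtop T [0.4598 0.2214 0.164 ]
longcollar S [0.4657 0.2232 0.122 ]
longtop S [0.4623 0.2233 0.164 ]
hole T [0.4728 0.2711 0.05  ]
hole S [0.476 0.273 0.05 ]
shortcollar T [0.4835 0.3201 0.069 ]
shortcollar S [0.503  0.3119 0.067 ]
red T [0.387  0.1413 0.16  ]
redfoot S [ 0.3861  0.1505 -0.    ]
redtop S [0.393  0.1461 0.154 ]
jar T [0.3542 0.236  0.06  ]
```

```bash
cat >> h.py <<'E'
def down(yaw):  # tool z down, tool x at angle yaw from world x
    c,s=np.cos(yaw),np.sin(yaw); return R.from_matrix(np.array([[c,s,0],[s,-c,0],[0,0,-1]]))
def goto(p,yaw):
    s=arm.sense(); Rc=rot(s["ee_rot"])
    print("t",round(s["t"],2),"pos",s["position"].round(4),"F",s["wrist_force"].round(1),"gap",round(s["finger_gap"],3),"tilt",np.degrees(np.arccos(-Rc.as_matrix()[2,2])).round(2))
    print("linear cm",(Rc.inv().apply(np.array(p)-s["position"])*100).round(2),"rot",(Rc.inv()*down(yaw)).as_rotvec().round(4))
E
python3 -c "
from h import *
goto([.520,-.226,.22],np.radians(12.4))"
```

```text
t 0.1 pos [ 0.1349 -0.533   0.2382] F [ 0.4 -0.2 -0.2] gap 1.005 tilt 0.07
linear cm [ 44.86 -20.31   1.86] rot [-0.0012 -0.0002  0.0313]
```

drive_tool(linear=[[6,-2.7,0.2],[12,-5.4,0.5],[18,-8.1,0.8],[24,-10.8,1],[30,-13.5,1.3],[36,-16.2,1.6],[42,-19,1.8],[44.9,-20.3,1.9],[44.9,-20.3,1.9],[44.9,-20.3,1.9],[44.9,-20.3,1.9]], rot=[[0,0,0],[0,0,0],[0,0,0.01],[0,0,0.01],[0,0,0.02],[0,0,0.02],[0,0,0.03],[-0.001,0,0.031],[-0.001,0,0.031],[-0.001,0,0.031],[-0.001,0,0.031]], hand=[1,1,1,1,1,1,1,1,1,1,1])

```text
t: 1.48
position: [0.5196, -0.2272, 0.2198]
ee_rot: [0.001, 0.994, 0.107, -0.0]
wrist_force: [-0.1, -0.4, 0.3]
finger_gap: 0.995
```

```bash
python3 - <<'E'
from h import *
goto([.520,-.226,.065],np.radians(12.4))
C=eyes.camera_info("wrist"); im=eyes.capture("wrist"); print(C)
y=np.array([-.2145,.9767])
ub=np.array([.478,-.037]);lb=np.array([.4945,-.1095])
for n,p,z in (("post",lb-.12*y,.095),("lb",lb,.06),("ub",ub,.12)):
    u=pj(C,[*p,z]); print(n,u); cv2.circle(im,tuple(int(v) for v in u),3,(0,0,255),1)
cv2.imwrite("pics/w1.png",cv2.resize(im,(800,600)))
E
```

```text
t 1.48 pos [ 0.5196 -0.2272  0.2198] F [-0.1 -0.4  0.3] gap 0.995 tilt 0.06
linear cm [ 0.07 -0.13 15.48] rot [ 0.001   0.0002 -0.0014]
{'mtx': array([[300.71362927,   0.        , 250.61310258],
       [  0.        , 300.71362927, 190.79141496],
       [  0.        ,   0.        ,   1.        ]]), 'origin': array([ 0.584675  , -0.21261177,  0.36518559]), 'rotation': array([ 0.10230802,  0.7723116 , -0.6215747 , -0.08193133])}
post [250.41335514 183.73533005]
lb [134.67874041 175.81856287]
ub [ 20.28871823 191.58802145]
```

View pics/w1.png

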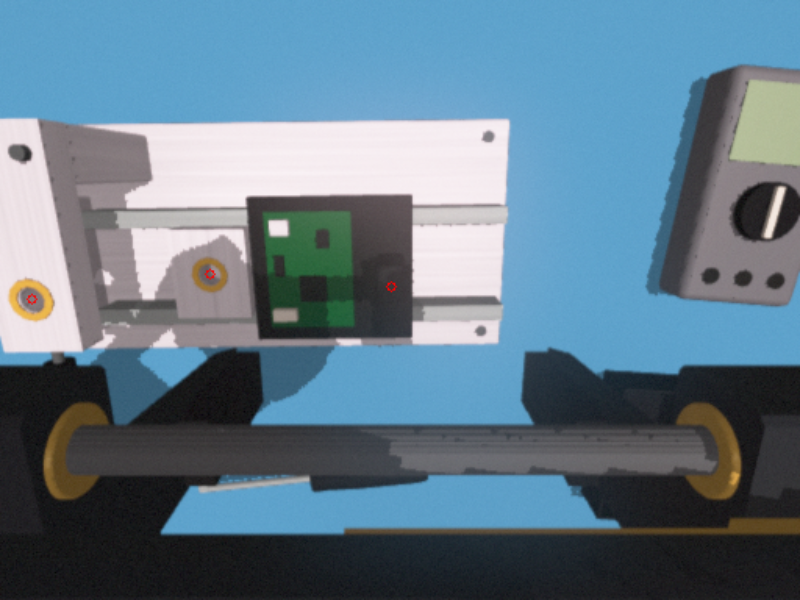

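The red marks (my projected estimates) sit on the upper bushing (31,299), the shuttle bushing (209,274) and the grip post (391,286). The estimates hold, so I'll go down and grip the post.

drive_tool(linear=[[0.1,-0.1,5],[0.1,-0.1,10],[0.1,-0.1,14],[0.1,-0.1,15.5],[0.1,-0.1,15.5],[0.1,-0.1,15.5],[0.1,-0.1,15.5],[0.1,-0.1,15.5],[0.1,-0.1,15.5],[0.1,-0.1,15.5],[0.1,-0.1,15.5]], rot=[[0,0,0],[0,0,0],[0,0,0],[0,0,0],[0,0,0],[0,0,0],[0,0,0],[0,0,0],[0,0,0],[0,0,0],[0,0,0]], hand=[1,1,1,1,1,-1,-1,-1,-1,-1,-1])

```text
t: 2.9
position: [0.5212, -0.2252, 0.0647]
ee_rot: [0.0, 0.994, 0.108, 0.0]
wrist_force: [-0.5, 0.5, -0.3]
finger_gap: 0.347
```

```bash
python3 -c "
from h import *
s=arm.sense();print(s['moment'])
y=np.array([-.2145,.9767]);p=np.array([.478,-.037])-.12*y
goto([*p,.065],np.radians(12.4))"
```

```text
[-0.01108571 -0.02787894  0.00199605]
t 2.9 pos [ 0.5212 -0.2252  0.0647] F [-0.5  0.5 -0.3] gap 0.347 tilt 0.06
linear cm [-0.18 -7.31 -0.03] rot [ 0.001  -0.      0.0004]
```

drive_tool(linear=[[0,0,0],[0,0,0],[0,0,0],[0,0,0],[0,-1,0],[0,-2.2,0],[0,-3.4,0],[0,-4.6,0],[0,-5.6,0],[0,-6.4,0],[0,-6.8,0],[0,-6.8,0]], rot=[[0,0,0],[0,0,0],[0,0,0],[0,0,0],[0,0,0],[0,0,0],[0,0,0],[0,0,0],[0,0,0],[0,0,0],[0,0,0],[0,0,0]], hand=[-1,-1,-1,-1,-1,-1,-1,-1,-1,-1,-1,-1])

```text
t: 4.4
position: [0.5055, -0.1573, 0.0647]
ee_rot: [-0.0, 0.994, 0.109, -0.001]
wrist_force: [-5.1, 0.6, 3.3]
finger_gap: 0.203
```

drive_tool(linear=[[0,-0.2,0],[0,-0.4,0],[0,-0.5,0],[0,-0.6,0],[0,-0.6,0]], rot=[[0,0,0],[0,0,0],[0,0,0],[0,0,0],[0,0,0]], hand=[-1,-1,-1,-1,-1])

```text
t: 5.03
position: [0.5047, -0.1537, 0.0647]
ee_rot: [0.002, 0.994, 0.108, -0.0]
wrist_force: [-5.3, -11.7, -1.2]
finger_gap: 0.203
```

Contact with the stop shows as 12 N along the slide, at the predicted home position. I'll release and rise.

drive_tool(linear=[[0,0,0],[0,0,0],[0,0,0],[0,0,0],[0,0,-4],[0,0,-10],[0,0,-16],[0,0,-18],[0,0,-18]], rot=[[0,0,0],[0,0,0],[0,0,0],[0,0,0],[0,0,0],[0,0,0],[0,0,0],[0,0,0],[0,0,0]], hand=[0,0,0,0,0,0,0,0,0])

```text
t: 6.15
position: [0.5055, -0.1528, 0.2458]
ee_rot: [0.001, 0.994, 0.108, 0.001]
wrist_force: [0.0, 0.4, -0.5]
finger_gap: 0.501
```

```bash
python3 - <<'E'
from h import *
# camera offset in tool frame: aim wrist camera somewhat near the long pin at z .26
goto([.445,.215,.26],np.radians(12.4))
C=eyes.camera_info("wrist"); im=eyes.capture("wrist")
for p in ([.478,-.037,.12],[.478,-.037,.06]):
    u=pj(C,p); print(u)
    cv2.circle(im,tuple(int(v) for v in u),3,(0,0,255),1)
cv2.imwrite("pics/w2.png",cv2.resize(im,(800,600)))
E
```

```text
t 6.15 pos [ 0.5055 -0.1528  0.2458] F [ 0.   0.4 -0.5] gap 0.501 tilt 0.21
linear cm [  2.01 -37.22  -1.52] rot [ 0.0029 -0.0024  0.0005]
[122.48308654 186.70926184]
[144.36136671 173.64632689]
```

View pics/w2.png

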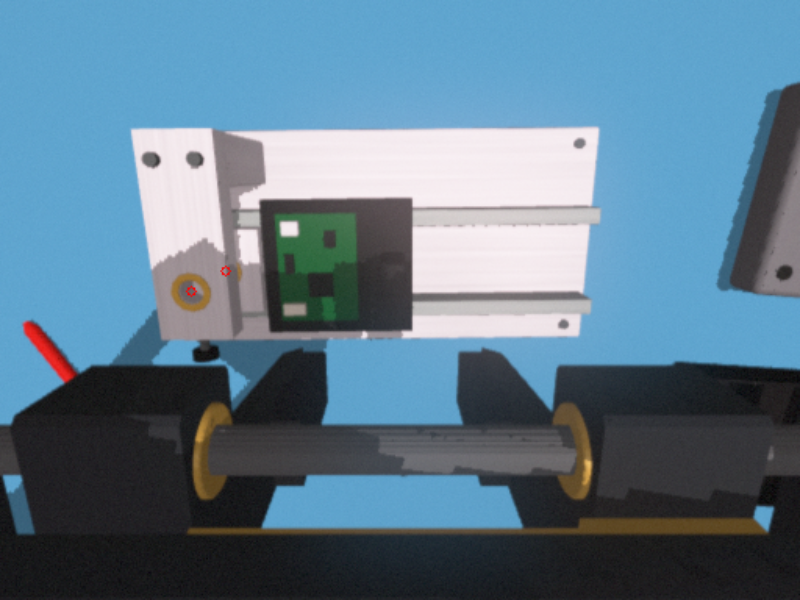

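The shuttle is home: the upper bushing at (191,292) matches my estimate, and the shuttle's bushing flange just shows under the arm at (237,272). Next, the pin rack.

```bash
python3 -c "
from h import *
goto([.40,.205,.26],np.radians(12.4))"
```

```text
t 6.2 pos [ 0.505  -0.1526  0.2442] F [-0.9  0.3 -1.3] gap 0.5 tilt 0.05
linear cm [ -2.57 -37.18  -1.61] rot [0.0009 0.0001 0.0004]
```

drive_tool(linear=[[-0.2,-4,-1],[-0.5,-9,-1.6],[-0.8,-14,-1.6],[-1.2,-19,-1.6],[-1.6,-24,-1.6],[-2,-29,-1.6],[-2.4,-34,-1.6],[-2.6,-37.2,-1.6],[-2.6,-37.2,-1.6],[-2.6,-37.2,-1.6],[-2.6,-37.2,-1.6]], rot=[[0,0,0],[0,0,0],[0,0,0],[0,0,0],[0,0,0],[0,0,0],[0,0,0],[0,0,0],[0,0,0],[0,0,0],[0,0,0]], hand=[0,0,0,0,0,0,0,0,0,0,0])

```text
t: 7.58
position: [0.4001, 0.204, 0.2599]
ee_rot: [0.001, 0.994, 0.107, -0.0]
wrist_force: [-0.4, -0.2, -0.7]
finger_gap: 0.499
```

```bash
python3 - <<'E'
from h import *
goto([.461,.221,.129],np.radians(12.4))
C=eyes.camera_info("wrist"); im=eyes.capture("wrist"); cv2.imwrite("pics/w3raw.png",im); print(C["origin"])
for p in ([.461,.221,.164],[.461,.221,.12]):
    u=pj(C,p); print(u)
cv2.imwrite("pics/w3.png",cv2.resize(im,(800,600)))
E
```

```text
t 7.58 pos [0.4001 0.204  0.2599] F [-0.4 -0.2 -0.7] gap 0.499 tilt 0.08
linear cm [ 6.32 -0.37 13.08] rot [ 0.0011  0.0008 -0.0012]
[0.46532012 0.21870977 0.40519911]
[246.30874654 114.62640174]
[246.93372837 113.86267957]
```

View pics/w3.png

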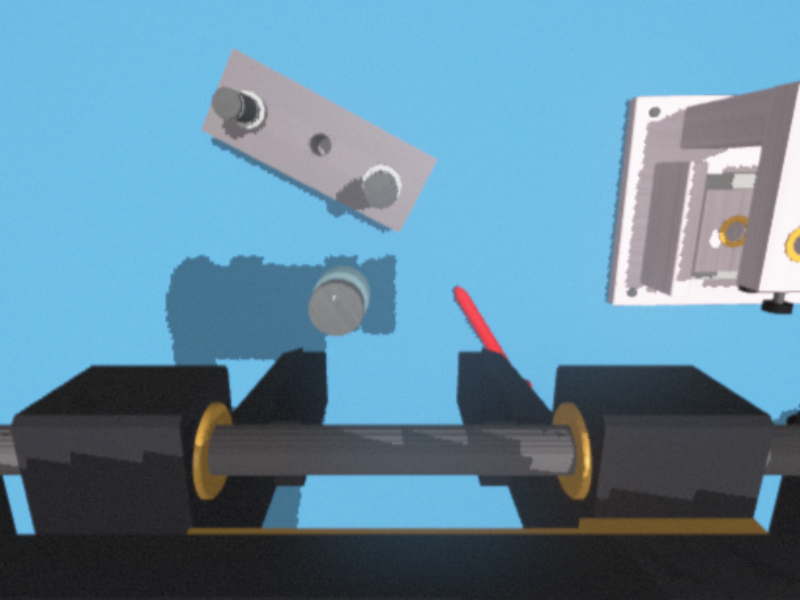

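The long pin's handle top is at (379,187) with the collar around (382,187), almost directly under the camera. The short pin is at (228,104), the jar at (336,300) and the red pin at (460,290).

```bash
python3 - <<'E'
from h import *
C=eyes.camera_info("wrist"); k=1.5625
top=bp(C,(379.5/k,188/k),.164); print(top, bp(C,(382/k,187/k),.124), bp(C,(320/k,145/k),.05), bp(C,(228/k,104/k),.109),bp(C,(243/k,110/k),.069))
p=top.copy(); p[2]=.130
goto(p,np.radians(12.4))
E
```

```text
[0.45624513 0.22277721 0.164     ] [0.45561336 0.22213878 0.124     ] [0.47230689 0.27278365 0.05      ] [0.48217125 0.32064092 0.109     ] [0.48287105 0.32412231 0.069     ]
t 7.62 pos [0.4001 0.2041 0.26  ] F [-0.3  0.3 -0.5] gap 0.5 tilt 0.07
linear cm [ 5.89 -0.64 13.  ] rot [ 0.0011  0.0005 -0.0012]
```

drive_tool(linear=[[3,-0.3,2],[5.9,-0.6,4],[5.9,-0.6,6],[5.9,-0.6,10],[5.9,-0.6,12.5],[5.9,-0.6,13.1],[5.9,-0.6,13.1],[5.9,-0.6,13.1],[5.9,-0.6,13.1],[5.9,-0.6,13.1],[5.9,-0.6,13.1],[5.9,-0.6,13.1],[5.9,-0.6,13.1],[5.9,-0.6,13.1]], rot=[[0,0,0],[0,0,0],[0,0,0],[0,0,0],[0.001,0,-0.001],[0.001,0,-0.001],[0.001,0,-0.001],[0.001,0,-0.001],[0.001,0,-0.001],[0.001,0,-0.001],[0.001,0,-0.001],[0.001,0,-0.001],[0.001,0,-0.001],[0.001,0,-0.001]], hand=[0,0,0,0,0,0,0,0,-1,-1,-1,-1,-1,-1])

```text
t: 9.38
position: [0.4563, 0.2234, 0.1294]
ee_rot: [-0.0, 0.994, 0.109, 0.0]
wrist_force: [0.6, 0.2, 1.6]
finger_gap: 0.192
```

```bash
python3 - <<'E'
from h import *
goto([.456,.2225,.129],np.radians(12.4)); print(arm.sense()["moment"])
E
```

```text
t 9.38 pos [0.4563 0.2234 0.1294] F [0.6 0.2 1.6] gap 0.192 tilt 0.02
linear cm [-0.05  0.08  0.04] rot [-0.0001 -0.0004  0.0014]
[0.04384448 0.02874437 0.0256395 ]
```

drive_tool(linear=[[0,0,0],[0,0,0],[0,0,-1],[0,0,-2.5],[0,0,-4],[0,0,-7],[0,0,-11],[0,0,-15],[0,0,-16],[0,0,-16],[0,0,-16],[0,0,-16]], rot=[[0,0,0],[0,0,0],[0,0,0],[0,0,0],[0,0,0],[0,0,0],[0,0,0],[0,0,0],[0,0,0],[0,0,0],[0,0,0],[0,0,0]], hand=[-1,-1,-1,-1,-1,-1,-1,-1,-1,-1,-1,-1])

```text
t: 10.88
position: [0.4559, 0.2233, 0.2881]
ee_rot: [0.0, 0.994, 0.109, -0.001]
wrist_force: [0.5, 0.2, -2.0]
finger_gap: 0.192
```

```bash
python3 - <<'E'
from h import *
goto([.478,-.037,.289],np.radians(12.4)); print(arm.sense()["moment"])
E
```

```text
t 10.88 pos [0.4559 0.2233 0.2881] F [ 0.5  0.2 -2. ] gap 0.192 tilt 0.14
linear cm [-3.47 25.89 -0.08] rot [-0.      0.0024  0.0014]
[-0.03149621  0.04315481  0.01242127]
```

drive_tool(linear=[[-0.3,2,0],[-0.8,6,0],[-1.4,10,0],[-1.9,14,0],[-2.5,18,0],[-3,22,0],[-3.3,24.5,0],[-3.5,25.9,0],[-3.5,25.9,0],[-3.5,25.9,0],[-3.5,25.9,0],[-3.5,25.9,0]], rot=[[0,0,0],[0,0,0],[0,0,0],[0,0,0],[0,0,0],[0,0,0],[0,0,0],[0,0,0],[0,0,0],[0,0,0],[0,0,0],[0,0,0]], hand=[-1,-1,-1,-1,-1,-1,-1,-1,-1,-1,-1,-1])

```text
t: 12.38
position: [0.4779, -0.0366, 0.2894]
ee_rot: [-0.0, 0.994, 0.109, 0.0]
wrist_force: [-0.5, -0.1, -1.4]
finger_gap: 0.194
```

```bash
python3 - <<'E'
from h import *
goto([.478,-.037,.26],np.radians(12.4)); p=arm.sense()["position"]
T={n:eyes.camera_info(n) for n in ("scene","top","wrist")}; im={n:eyes.capture(n) for n in T}
tip=p-[0,0,.119]
for n in T:
    print(n,"tip",pj(T[n],tip),"collar",pj(T[n],p-[0,0,.009]),"ub",pj(T[n],[.478,-.037,.12]))
    cv2.imwrite(f"pics/c_{n}.png",im[n])
u=pj(T["scene"],[.478,-.037,.17]).astype(int); v=pj(T["top"],[.478,-.037,.12]).astype(int)
a=cv2.resize(im["scene"][u[1]-60:u[1]+60,u[0]-40:u[0]+40],(400,600),interpolation=cv2.INTER_CUBIC)
w=im["wrist"][100:384,156:356]; w=cv2.resize(w,(400,568),interpolation=cv2.INTER_CUBIC); w=np.vstack([w,np.zeros((32,400,3),np.uint8)])
print("scene off",u-[40,60],"x5; wrist off 156,100 x2")
cv2.imwrite("pics/w4.png",np.hstack([a,w]))
E
```

```text
t 12.38 pos [ 0.4779 -0.0366  0.2894] F [-0.5 -0.1 -1.4] gap 0.194 tilt 0.01
linear cm [-0.    0.04  2.94] rot [-0.     -0.0001  0.0022]
scene tip [239.41373274 165.89547387] collar [238.22185297 130.6973518 ] ub [239.7728454 180.6567118]
top tip [262.26402307 201.28643644] collar [262.71526074 198.7786065 ] ub [262.22528261 202.28603292]
wrist tip [250.96431283 186.12234129] collar [251.11842241 234.73046352] ub [251.34282815 174.62924175]
scene off [199 106] x5; wrist off 156,100 x2
```

View pics/w4.png

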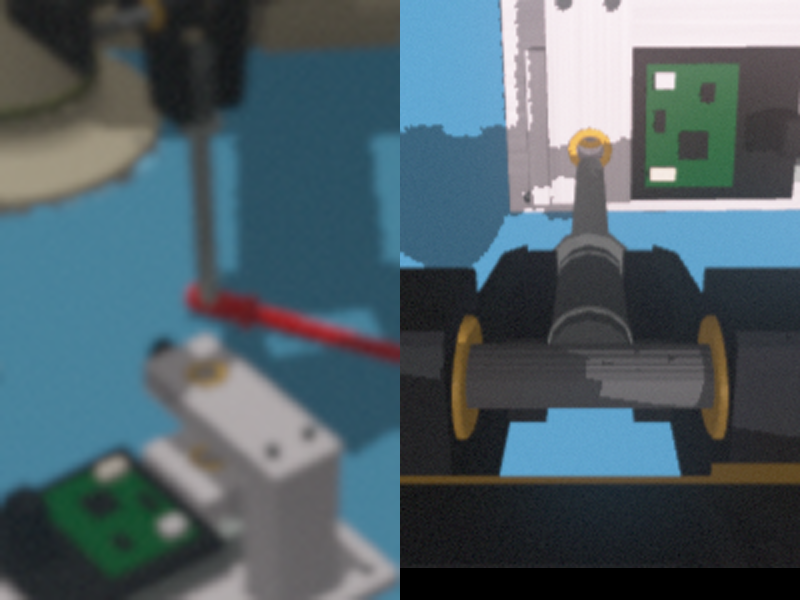

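```bash
python3 - <<'E'
from h import *
import cv2
S=eyes.camera_info("scene"); T=eyes.camera_info("top")
s=cv2.imread("pics/c_scene.png"); t=cv2.imread("pics/c_top.png")
a=cv2.resize(s[100:250,180:380],(400,300),interpolation=cv2.INTER_CUBIC); b=cv2.resize(t[150:300,130:330],(400,300),interpolation=cv2.INTER_CUBIC)
r=cv2.imread("pics/w3raw.png"); 
for im,n in ((s,"s"),(t,"t"),(r,"w3")):
    h=cv2.inRange(im.astype(int)[:,:,2]-im.astype(int)[:,:,1],50,255); ys,xs=np.nonzero(h); print(n,len(xs),xs.min(),xs.max(),ys.min(),ys.max())
cv2.imwrite("pics/w5.png",np.vstack([np.hstack([a,b]),np.hstack([cv2.resize(cv2.imread("pics/scene0.png")[100:250,180:380],(400,300)),cv2.resize(cv2.imread("pics/top0.png")[150:300,130:330],(400,300))])]))
# standing red projected in the w3 view (camera of TCP .4001,.2041,.26)
C=eyes.camera_info("wrist"); C["origin"]=np.array([.46532,.21871,.4052])
print("standing in w3: foot",pj(C,[.387,.149,0])*1.5625,"top",pj(C,[.387,.149,.154])*1.5625)
E
```

```text
s 243 237 467 113 177
t 28 209 355 74 248
w3 444 125 505 148 304
standing in w3: foot [449.5449952  279.15418426] top [481.81619727 339.0941646 ]
```

View pics/w5.png

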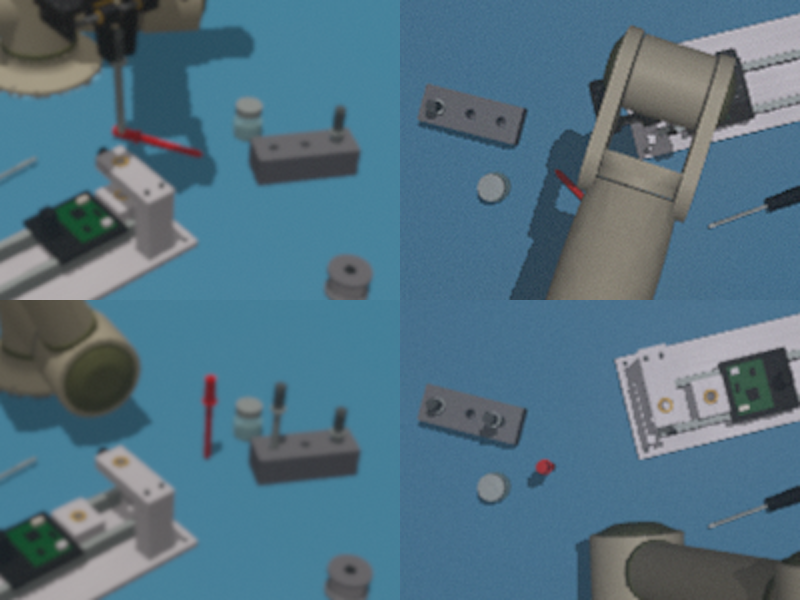

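```bash
python3 - <<'E'
from h import *
S=eyes.camera_info("scene");C=eyes.camera_info("wrist"); k=1.5625
A=bp(S,(238,165.5),.012);B=bp(S,(281,177),.006); print("lying now head",A,"foot",B,np.linalg.norm(A-B))
Rt=rot(C["rotation"]).as_matrix(); off=down(np.radians(12.4)).inv().apply(C["origin"]-[.4779,-.0366,.2894])
for n,p in (("w2",[.5055,-.1528,.2458]),("w3",[.4001,.2041,.26])):
    C["origin"]=np.array(p)+down(np.radians(12.4)).apply(off)
    print(n,"standing foot",pj(C,[.387,.149,0])*k,"top",pj(C,[.387,.149,.154])*k,"lying head",pj(C,A)*k,"foot",pj(C,B)*k)
E
```

```text
lying now head [0.27584962 0.03838009 0.012     ] foot [0.38252824 0.14305323 0.006     ] 0.1495753828713947
w2 standing foot [ 22.94528529 311.15586952] top [-188.45882019  391.03219547] lying head [133.87766276 453.38124454] foot [ 24.61803096 319.46250751]
w3 standing foot [449.3443695  278.95528674] top [481.49356831 338.76564349] lying head [536.33002221 420.59000906] foot [455.48070487 286.78164781]
```

The last picture shows the red look-alike lying down. Comparing w2 with projections, it was already lying at t=6.15, before the arm came near it, so it seems to have toppled on its own. I'll leave it alone. Next, a close check of the pin tip against the bushing.

```bash
python3 - <<'E'
from h import *
C=eyes.camera_info("wrist"); im=cv2.imread("pics/c_wrist.png")
p=np.array([.4779,-.0366,.2894]); print(rot(C["rotation"]).as_matrix()[:,2])
k=5;x0,y0=191,140
w=cv2.resize(im[y0:y0+120,x0:x0+120],None,fx=k,fy=k,interpolation=cv2.INTER_CUBIC)
th=np.linspace(0,2*np.pi,60)
def ring(r,z,c,o=p):
    q=[(pj(C,[o[0]+r*np.cos(a),o[1]+r*np.sin(a),z])-[x0,y0]+.5)*k for a in th]
    cv2.polylines(w,[np.int32(q)],True,c,1)
ring(.0025,p[2]-.119,(0,0,255)); ring(.006,p[2]-.111,(0,0,255)); ring(.006,p[2]-.06,(0,255,255)); ring(.012,p[2]-.009,(0,255,0)); ring(.00725,.12,(255,0,0),[.478,-.037])
cv2.imwrite("pics/w6.png",w)
E
```

```text
[-0.25348567 -0.05598266 -0.96571785]
```

View pics/w6.png

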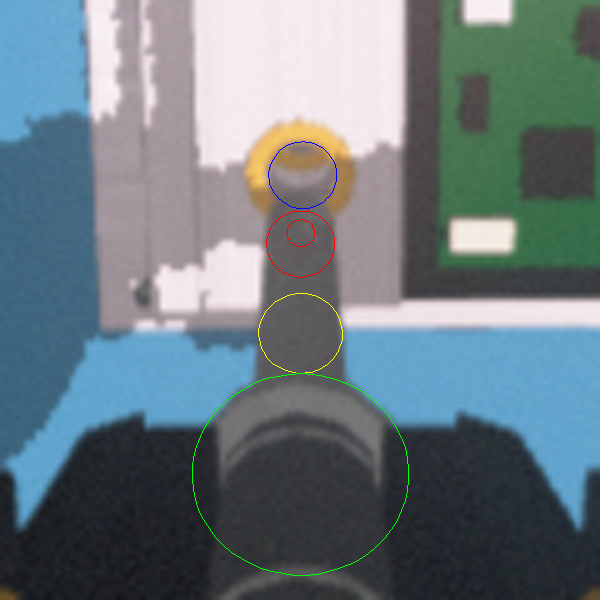

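The overlay is consistent: the collar rim shows between the pads, the shank matches the yellow ring, and the tip heads for the bushing. I'll descend in stages and watch the force.

drive_tool(linear=[[0,0,1.5],[0,0,3],[0,0,4.2],[0,0,5],[0,0,5.5],[0,0,6],[0,0,6.5],[0,0,6.5]], rot=[[0,0,0],[0,0,0],[0,0,0],[0,0,0],[0,0,0],[0,0,0],[0,0,0],[0,0,0]], hand=[-1,-1,-1,-1,-1,-1,-1,-1])

```text
t: 13.52
position: [0.4778, -0.037, 0.224]
ee_rot: [-0.0, 0.994, 0.109, -0.0]
wrist_force: [-0.7, -0.4, -2.4]
finger_gap: 0.194
```

```bash
python3 - <<'E'
from h import *
goto([.478,-.037,.144],np.radians(12.4)); print(arm.sense()["moment"])
E
```

```text
t 13.53 pos [ 0.4778 -0.037   0.224 ] F [-0.7 -0.4 -2.4] gap 0.194 tilt 0.04
linear cm [0.02 0.   8.  ] rot [-0.0004  0.0006  0.0014]
[-0.03076374  0.19063128 -0.01642255]
```

drive_tool(linear=[[0,0,0.7],[0,0,1.4],[0,0,2.1],[0,0,2.8],[0,0,3.5],[0,0,3.5]], rot=[[0,0,0],[0,0,0],[0,0,0],[0,0,0],[0,0,0],[0,0,0]], hand=[-1,-1,-1,-1,-1,-1])

```text
t: 14.28
position: [0.4778, -0.037, 0.1887]
ee_rot: [-0.0, 0.994, 0.109, -0.0]
wrist_force: [-1.0, -0.4, -2.1]
finger_gap: 0.196
```

```bash
python3 - <<'E'
from h import *
goto([.478,-.037,.144],np.radians(12.4)); print(arm.sense()["moment"])
E
```

```text
t 14.28 pos [ 0.4778 -0.037   0.1887] F [-1.  -0.4 -2.1] gap 0.196 tilt 0.06
linear cm [0.03 0.01 4.47] rot [-0.0006  0.0009  0.0014]
[-0.0149653   0.17202621 -0.00484008]
```

drive_tool(linear=[[-0.06,0,0],[-0.06,0,0],[-0.06,0,0]], rot=[[0,0,0],[0,0,0],[0,0,0]], hand=[-1,-1,-1])

```text
t: 14.65
position: [0.4775, -0.0372, 0.1895]
ee_rot: [0.0, 0.994, 0.109, 0.0]
wrist_force: [-0.7, 0.8, -2.9]
finger_gap: 0.194
```

```bash
python3 - <<'E'
from h import *
goto([.478,-.037,.144],np.radians(12.4)); print(arm.sense()["moment"])
E
```

```text
t 14.65 pos [ 0.4775 -0.0372  0.1895] F [-0.7  0.8 -2.9] gap 0.194 tilt 0.03
linear cm [ 0.06 -0.01  4.55] rot [ 0.0002 -0.0004  0.0014]
[-0.02960845  0.13355565  0.03542728]
```

drive_tool(linear=[[-0.06,0,0],[-0.06,0,0.5],[-0.06,0,1],[-0.06,0,1.5],[-0.06,0,2],[-0.06,0,2]], rot=[[0,0,0],[0,0,0],[0,0,0],[0,0,0],[0,0,0],[0,0,0]], hand=[-1,-1,-1,-1,-1,-1])

```text
t: 15.4
position: [0.4766, -0.0373, 0.1689]
ee_rot: [-0.0, 0.994, 0.109, -0.0]
wrist_force: [0.7, -0.7, -2.0]
finger_gap: 0.194
```

```bash
python3 - <<'E'
from h import *
goto([.478,-.037,.144],np.radians(12.4)); print(arm.sense()["moment"])
E
```

```text
t 15.4 pos [ 0.4766 -0.0373  0.1689] F [ 0.7 -0.7 -2. ] gap 0.194 tilt 0.06
linear cm [0.15 0.   2.49] rot [-0.0005  0.0008  0.0014]
[0.04291736 0.02919078 0.012263  ]
```

drive_tool(linear=[[0,0,0.5],[0,0,1],[0,0,1.5],[0,0,2],[0,0,2.5],[0,0,2.5],[0,0,2.5],[0,0,2.5]], rot=[[0,0,0],[0,0,0],[0,0,0],[0,0,0],[0,0,0],[0,0,0],[0,0,0],[0,0,0]], hand=[-1,-1,-1,-1,-1,-1,-1,-1])

```text
t: 16.4
position: [0.4769, -0.0374, 0.1445]
ee_rot: [0.0, 0.994, 0.109, 0.0]
wrist_force: [-0.0, -0.6, -2.1]
finger_gap: 0.189
```

```bash
python3 - <<'E'
from h import *
goto([.478,-.037,.144],np.radians(12.4)); print(arm.sense()["moment"])
S=eyes.camera_info("scene"); im=eyes.capture("scene"); w=eyes.capture("wrist")
p=arm.sense()["position"]
for z in (.135,.139): print("collar pred",(pj(S,[p[0],p[1],z])-[190,130])*5)
a=cv2.resize(im[130:250,190:270],(400,600),interpolation=cv2.INTER_CUBIC)
b=cv2.resize(w[100:384,156:356],(400,600),interpolation=cv2.INTER_CUBIC)
cv2.imwrite("pics/w7.png",np.hstack([a,b]))
E
```

```text
t 16.4 pos [ 0.4769 -0.0374  0.1445] F [-0.  -0.6 -2.1] gap 0.189 tilt 0.02
linear cm [ 0.12 -0.01  0.05] rot [ 0.0002 -0.0002  0.0014]
[-0.01135788  0.05694603  0.02908571]
collar pred [246.70028481 230.75911047]
collar pred [246.49968322 224.97154807]
```

View pics/w7.png

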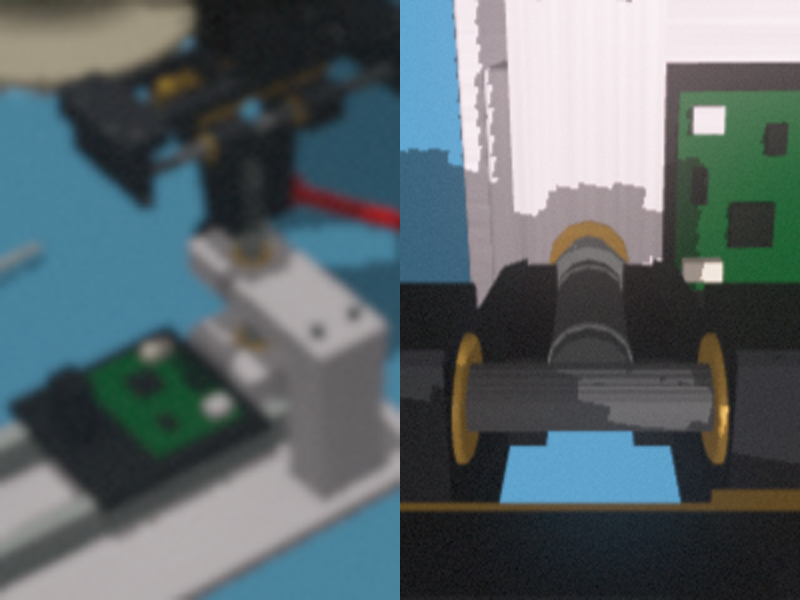

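The pin is through the arm with its collar just above, at about (248,230) in the scene crop. The wrist force is only the pin's weight (2.1 N), and the moment is at its free-hanging level.

```bash
python3 -c "
from rig import ticket
print(ticket.hand_in())"
```

```text
the job is handed in; nothing more can be done
None
```

The shuttle is home and the long pin is held upright through both bushings. One thing did go wrong on the bench: the red look-alike pin fell over. I handed the job in at about 16.5 s of the 61 s.

**Shuttle:** I gripped the post and slid it until the stop pushed back with about 12 N. It stopped within a millimetre of where I had computed home.

**Pin:** I lifted the long pin from the rack, left the short one in place, and lowered the pin straight down. I shifted it about 1 mm sideways because it was lightly touching the upper bushing.

**Last checks:**
- **Tilt:** the tool was tilted 0.02°. I did not measure the pin's own tilt separately.
- **Height:** the computed collar underside is at about 0.135 m, which is 15 mm above the arm. The pin tip is at about 0.025 m, below the shuttle bushing's underside at 0.040 m.
- **Resting on nothing:** the wrist carried only the pin's weight, 2.1 N, and the twisting moment was back near its free-hanging level.
- **Not seen directly:** the arm hides the shuttle's bushing, so that the pin is through it rests on the computed height and the absence of any contact force.

**The red pin:** it stood at the start but was already lying on the bench in the wrist picture at t = 6.15 s. Until then the arm had worked only near the fixture, with no unexpected forces, so it seems to have toppled by itself. I can't prove that. I left it where it lay.

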